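# Seat and clamp a microscope tube in its vee cradle

## Task

Roll the loose metal microscope tube along the deck of the bench cradle, down into the vee, without lifting it, and slide it gently along the vee until its end is against the end stop. Leave it a moment to lie centred by itself in the vee, with nothing touching it, then push the hold-down arm down until its sprung pad is squeezed about half way against the tube (about 6 N), and let go. Be gentle with the tube, do not squeeze the pad solid, and leave the other things on the bench alone.

Things in the scene. Friction and masses are not known exactly. Their poses are not given: they have to be found in the camera images.
- cradle: Cradle fixed on levelling feet. Origin under the bottom line of the vee, at the base's underside, 0 to 12 mm above the table; y along the vee, z up, -x towards its deck and the robot. Over y -85 to +75 mm: level deck at z 57 mm from x -140 to -40 (6 mm rim at its -x edge), ramp down to z 51 at x -17, then a 90 degree vee, bottom at x 0, z 34, far face up to z 68 at x +34. Arm post at x +64, y +30, top z 174.
- stop (a point): On the inner face of the end stop, a steel plate across the +y end of the vee, at the seated tube's height (cradle x 0, y +75, z 59.5 mm). The plate spans x -26 to +34 mm and rises to z 88; it does not cross the deck. Sliding the tube along the vee takes 1 to 5 N; at the stop the force rises sharply.
- seat (a point): Point fixed in the cradle, axes as the cradle: where the tube's centre is when the tube lies centred in the vee with its end against the stop (cradle x 0, y +15, z 59.5 mm).
- tube: Loose aluminium microscope tube with dark bands and closed dark ends, 36 mm diameter, 120 mm long, about 0.3 kg. Origin at its centre, its y along the tube. Starts lying on the deck, within 7 degrees of parallel to the vee, centre 52 to 80 mm on the -x side of the vee line, 15 to 35 mm short of the seat along y. It stays put on the deck; on the ramp it rolls into the vee by itself.
- cap (a point): Centre of the top of the round black press cap (30 mm across, 6 mm thick) on the arm, straight above the pad and the vee line (cradle x 0, y +30); starts at cradle z 156 to 166 mm. The pad's lower face is 38 to 54 mm below it: its screw is set differently each time, so feel for first touch (cap at z 115 to 132 over the seated tube). The arm is 24 mm wide, its top 14 mm below the cap's.
- clamp: Hold-down arm sliding up and down on the post, origin 54 mm straight below the cap's top. It stays where it is left; pushing it down takes a steady 6 to 8 N of drag. Under it, below the cap, is a round black sprung pad, 22 mm across, that gives 4 mm before it is solid and pushes 3 N per mm from first touch, felt at the cap on top of the drag. Let go, the pad keeps its squeeze.
- skin_model: Bystander: block model of skin on a white base, 130 x 150 x 115 mm. Origin at the centre of its underside.
- petri_dishes: Bystander: stack of clear dishes, 94 mm diameter, 42 mm high. Origin at the centre of its underside.
- dropper_bottle: Bystander: small amber bottle, 40 mm diameter, 90 mm high. Origin at the centre of its underside.
Not all that is in view belongs to the job. There is more than one size of the tube; the one meant has the size given above.

How it is judged:
On the way, in this order (a step that is already met when the one before it is completed fails the run):
1. the tube lies centred in the vee, its end against the stop, with neither the robot nor the pad touching it (x of tube in the frame of seat between -0.0025 and 0.0025 m and z of tube in the frame of seat between -0.0025 and 0.0025 m and y of tube in the frame of seat above -0.0015 m and angle between the y axis of tube and the y axis of seat, either way round below 0.035 rad and contact force between tube and the fingers below 0.1 N and contact force between tube and the arm below 0.1 N and contact force between tube and clamp below 0.1 N and linear speed of tube below 0.01 m/s), for 0.3 s.
2. the pad presses on the seated tube with 3 to 9 N (x of tube in the frame of seat between -0.0025 and 0.0025 m and z of tube in the frame of seat between -0.0025 and 0.0025 m and y of tube in the frame of seat above -0.0015 m and angle between the y axis of tube and the y axis of seat, either way round below 0.035 rad and contact force between tube and clamp between 3 and 9 N), for 0.2 s.
At the end, for the whole second after the job is handed in: The tube lies in the vee at rest, its centre within 2.5 mm of the vee's centre line sideways and in height, parallel to it within 2 degrees, its end within 1.5 mm of the end stop, and the released arm's pad presses on it with 3 to 9 N (squeezed 1 to 3 mm of its 4) (all of step 2 and linear speed of tube below 0.01 m/s); the robot touches nothing.
It fails at once if the robot pushes the tube with more than 20 N (contact force between tube and the fingers above 20 N or contact force between tube and the arm above 20 N).
It fails at once if the pad is squeezed solid on the tube (over 11.5 N) (contact force between tube and clamp above 11.5 N).
It fails at once if the tube is lifted off the cradle, or falls off it (z of tube in the frame of cradle above 0.09 m or z of tube in the frame of cradle below 0.045 m).
It fails at once if another thing on the bench is moved by more than 20 mm (distance of any of skin_model, petri_dishes, dropper_bottle from where it was at the start of the episode above 0.02 m).
It also fails if it takes over 72 s, if anything falls off the work surface, if the arm or the gripper's body presses on something with over 40 N, if the wrist force passes 120 N, or if a joint passes its speed limit or range.

## Robot

A 6-joint arm with a two-finger parallel gripper is mounted at the origin on the work surface. World frame = base frame: x ahead of the robot, y to its left, z up, the work surface at z = 0. Lengths are in m, angles in rad, forces in N, time in s.
With the tool pointing down it reaches from about 0.4 to 0.825 m from the base axis. Payload 7 kg.
Tool frame: the origin (TCP) lies on the centre line of the jaws, within the pads' length; the fingertips stand 17 mm ahead of it and the grasp point (between the pads) lies 2 mm behind it; z points along the fingers, y is the line along which they close (so a half turn about z gives the same grasp; the last joint's range is limited). The gripper opens to 88 mm and grips with 3 to 60 N. Pads are 19 mm wide; open, the fingers measure 130 mm over their backs; the gripper's body (78 mm by 193 mm) begins 47 mm behind the grasp point.
Start: joints at [-0.826, 0.359, 0.012, 0, -1.224, -0.288], TCP at [0.298, -0.606, 0.244] pointing down, gripper open.
Joint ranges: [-3.07, 3.07], [-1.43, 2.12], [-1.02, 1.25], [-3.03, 1.67], [-3.05, -0], [-3.03, 3.03]. Speed limits (rad/s): [2.39, 2.39, 3.01, 3.14, 3.14, 3.14].

## Interface

Orientations are given as a unit quaternion [x, y, z, w].
In Python, from bench import r gives the robot as it stands. The module is installed in compiled form; this text tells all that it offers.
- The arm moves only by the tool send_rows, never from a script. Its argument "deltas" is a list of rows, each a list of 7 numbers: the turn, a rotation vector about the tool's x, y, z in degrees, then the shift along the tool's x, y, z in m, then the finger opening in m, from 0 to 0.0876. In form: [[rx, ry, rz, dx, dy, dz, gripper], ...]. A call has 1 to 10 rows; each row is the pose to reach, as a shift and turn from the pose commanded when the call began, along the tool's axes at that moment; what a row does not reach only later rows make up. A row lasts 1/12 s, in which the tool goes at most 41.7 mm and 7.16 degrees, less where a joint would pass 70% of its speed; a pose out of reach is approached as far as the arm can. A call with a gripper value outside its range is refused whole. The fingers move at their own pace and stop on an object; the grip force is fixed at half the most. Time passes only in rows, so rows that repeat a pose let the fingers close. It gives the time, the measured TCP pose, the force, the opening and the grip force at its end, in the units of the state.
- r.read_state(): the state, without advancing time (a new reading comes with each control period).
- r.grab_frame(name): name is "side" or "top" or "wrist"; returns the picture (400x640x3 uint8, red, green, blue); there is no depth.
- r.camera_info(name): a dict with "fx", "fy", "cx", "cy" (pixels), "world_from_camera" (4x4, takes a point from camera to world coordinates); the wrist camera has in their place "tool_from_camera" (4x4, takes a point from camera to tool coordinates, whose origin is the TCP and whose axes are the flange's). Camera axes: x right, y down, z forward; pixel columns grow to the right and rows downward; lengths in m; the calibration is good to about 2 mm. A picture is of the moment at which its call begins: read the wrist's pose just before it. camera_info takes no time and is no camera call.
- r.hand_in(): hands the job in; it is judged then, once.
Trained networks look in the newest picture that a camera, given by its name, has taken for a name from the list of things; names that differ only in an ending like _2 or _b are one class to them, and where a whole thing is asked for, a point or a joint stands for the part that bears it (a point fixed in the world has none). Each returns a list of dicts, best first, with "conf" (0 to 1); they miss things now and then, are a little off and sometimes report something else, mostly with a low value. They report only what shows in the picture. A call takes as long as a camera call. They do not tell look-alikes from the thing itself.
- r.look_for(camera, target): "point" ([x, y, z] in m, in world coordinates, good to about 4 mm: the middle of the surface that is visible of it).
The state is a dict: "clock": time; "joints": joint angles; "qvel": joint speeds; "effort": joint torques, N m; "tool_pos": TCP position; "orientation": TCP orientation; "wrist_force": force on the tool from outside, world axes, zero at the start; "torque": the same for the moment, N m; "finger_gap": finger opening in m; "gripper_force": force on a finger pad.
Only numpy, scipy, OpenCV 4.12 (cv2) and the standard library are available. Lean on these libraries where they do the work, as an engineer would, in place of code of your own. Each camera call takes 0.05 s, during which the arm holds its last target. There are 200 camera calls.

## Working session

There is one attempt and no reset: what is moved stays moved. The work goes in short steps, Python scripts to look and compute and a tool call to move; the robot and the scene stay as the last step left them, time stands still between calls to the robot, and variables do not carry over. Pictures are saved under pics/ and viewed, at most 11 in all, crops included, and the job is handed in when it is done.

Besides the shell and the picture viewer there is one more tool, called by a JSON object that holds its "method" and its "body". send_rows: Moves the arm, as the interface text tells. Its arguments: {"type":"object","properties":{"deltas":{"type":"array","items":{"type":"array","items":{"type":"number"}}}},"required":["deltas"]}

```bash
mkdir -p pics
cat > h.py <<'E'
from bench import r
import numpy as np, cv2
from scipy.spatial.transform import Rotation as R
def save(cam,name,crop=None,s=1):
    im=r.grab_frame(cam)[:,:,::-1]
    if crop: a,b,c,d=crop; im=im[b:d,a:c]
    cv2.imwrite('pics/'+name,cv2.resize(im,None,fx=s,fy=s,interpolation=cv2.INTER_CUBIC))
def cam(name):
    i=r.camera_info(name)
    if 'world_from_camera' in i: T=np.array(i['world_from_camera'])
    else:
        st=r.read_state(); W=np.eye(4); W[:3,:3]=R.from_quat(st['orientation']).as_matrix(); W[:3,3]=st['tool_pos']
        T=W@np.array(i['tool_from_camera'])
    return i,T
def px2w(name,u,v,z):
    i,T=cam(name); d=T[:3,:3]@np.array([(u-i['cx'])/i['fx'],(v-i['cy'])/i['fy'],1]); o=T[:3,3]
    return o+d*(z-o[2])/d[2]
def w2px(name,p):
    i,T=cam(name); q=np.linalg.inv(T)@np.append(p,1)
    return np.array([i['fx']*q[0]/q[2]+i['cx'],i['fy']*q[1]/q[2]+i['cy']])
E
python3 - <<'E'
from h import *
np.set_printoptions(precision=4,suppress=True)
st=r.read_state(); print({k:np.round(v,4) for k,v in st.items()})
print(R.from_quat(st['orientation']).as_matrix())
a=r.grab_frame('side');b=r.grab_frame('top')
cv2.imwrite('pics/a.png',np.vstack([a,b])[:,:,::-1][:, :] if 0 else a[:,:,::-1]); cv2.imwrite('pics/b.png',b[:,:,::-1])
for c in('side','top'):
    i,T=cam(c);print(c,i['fx'],T[:3,3],T[:3,2])
    for t in('cradle','tube','cap','clamp','stop','skin_model','petri_dishes','dropper_bottle'):
        print(c,t,[(np.round(d['point'],3).tolist(),round(d['conf'],2)) for d in r.look_for(c,t)][:3])
E
```

```text
{'clock': np.float64(0.0), 'joints': array([-0.8259,  0.3594,  0.0111, -0.0003, -1.2241, -0.2881]), 'qvel': array([ 0.0012, -0.0005,  0.0015, -0.0011, -0.001 , -0.0007]), 'effort': array([ -0.0002, -58.2722,  29.3054,   6.9972,   0.0068,  -0.0002]), 'tool_pos': array([ 0.2975, -0.6054,  0.2426]), 'orientation': array([-0.2263,  0.974 ,  0.0008, -0.0003]), 'wrist_force': array([-0.255 ,  0.1491,  0.0023]), 'torque': array([ 0.0089, -0.0222, -0.0085]), 'gripper_force': np.float64(0.0), 'finger_gap': np.float64(0.0878)}
[[-0.8975 -0.4409 -0.0009]
 [-0.4409  0.8975  0.0014]
 [ 0.0002  0.0017 -1.    ]]
side 372.60270210515176 [0.2967 0.611  0.592 ] [ 0.3135 -0.7627 -0.5657]
side cradle [([0.563, 0.108, 0.058], 0.59)]
side tube [([0.481, 0.308, 0.048], 0.93), ([0.436, -0.115, 0.042], 0.84), ([0.507, 0.076, 0.09], 0.6)]
side cap [([0.617, 0.11, 0.146], 0.63)]
side clamp [([0.615, 0.106, 0.15], 0.86)]
side stop [([0.562, 0.112, 0.059], 0.76)]
side skin_model [([0.65, 0.381, 0.09], 0.63)]
side petri_dishes [([0.646, -0.352, 0.041], 0.58)]
side dropper_bottle [([0.476, -0.35, 0.047], 0.86)]
top 391.9115378315652 [ 0.4126 -0.0357  1.2822] [ 0.1429 -0.0061 -0.9897]
top cradle [([0.57, 0.072, 0.059], 0.78)]
top tube [([0.444, -0.127, 0.045], 0.9), ([0.487, 0.288, 0.048], 0.74), ([0.508, 0.057, 0.093], 0.6)]
top cap [([0.621, 0.096, 0.156], 0.6)]
top clamp [([0.622, 0.094, 0.156], 0.57), ([0.669, 0.347, 0.116], 0.3)]
top stop [([0.578, 0.074, 0.055], 0.88), ([0.62, 0.097, 0.154], 0.22)]
top skin_model [([0.669, 0.346, 0.114], 0.97)]
top petri_dishes [([0.649, -0.369, 0.033], 0.59), ([0.576, 0.074, 0.055], 0.57)]
top dropper_bottle [([0.477, -0.351, 0.06], 0.68), ([0.651, -0.367, 0.037], 0.51)]
```

View pics/a.png

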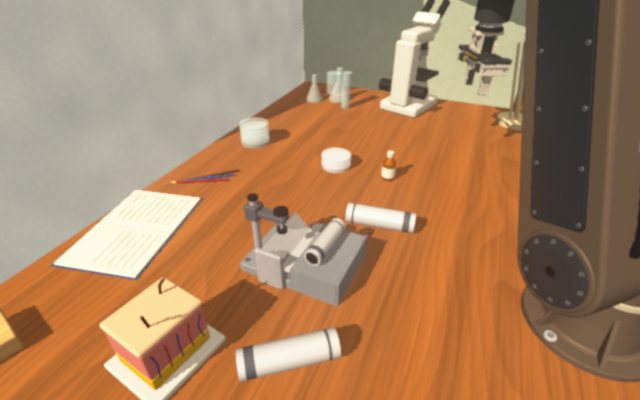

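View pics/b.png

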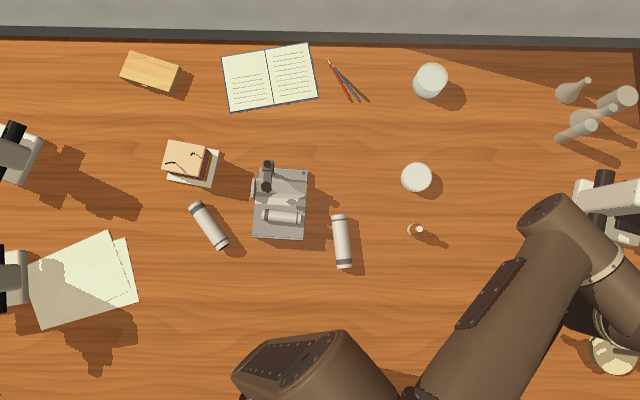

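Candidates for the tube are the one on the cradle deck (side 325,240 / top 281,216), a larger tube at side 288,355 / top 208,226, and another at side 380,217 / top 341,241. The description picks the one on the deck. Next I check it in a close crop.

Run:
```python
from h import *
b=cv2.imread('pics/b.png')[140:260,230:330]
a=cv2.imread('pics/a.png')[185:305,230:380]
f=lambda m:cv2.resize(m,None,fx=4,fy=4,interpolation=cv2.INTER_CUBIC)
cv2.imwrite('pics/c.png',cv2.resize(np.hstack([f(b),f(a)]),None,fx=.8,fy=.8,interpolation=cv2.INTER_AREA))
```

```text
(no output)
```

View pics/c.png

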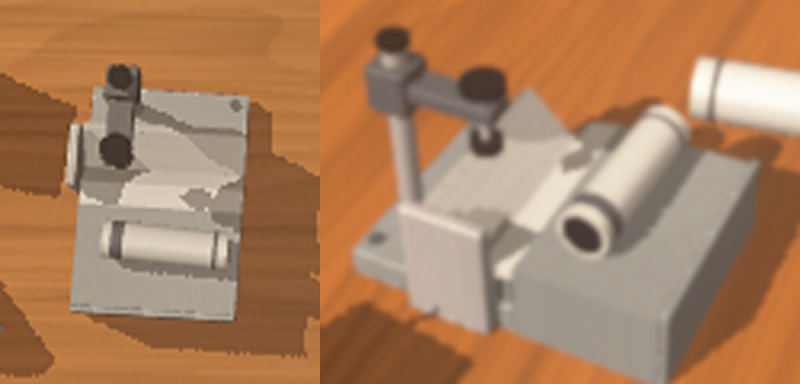

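The crop shows the deck tube: light body, dark bands, dark end, lying almost parallel to the vee. It sits at top 281,216, and the end stop is on its left (world +y). I'll move above the cradle and look from close by.

```bash
cat >> h.py <<'E'
def mv(p,yaw=None):
    "tool-frame delta to world p with tool y at yaw(deg), pointing down"
    st=r.read_state(); M=R.from_quat(st['orientation']).as_matrix()
    d=M.T@(np.array(p)-st['tool_pos']); rv=np.zeros(3)
    if yaw is not None:
        a=np.radians(yaw); y=np.array([np.cos(a),np.sin(a),0]); z=np.array([0,0,-1.]); T=np.c_[np.cross(y,z),y,z]
        rv=R.from_matrix(M.T@T).as_rotvec(degrees=True)
    print('rv',np.round(rv,2),'d',np.round(d,4))
E
python3 - <<'E'
from h import *
i=r.camera_info('wrist');print(i['fx'],i['cx'],i['cy'],np.round(i['tool_from_camera'],3))
mv([0.47,0.05,0.34],87)
for p in [(281,216)]: print(px2w('top',*p,.085))
E
```

```text
342.8620933087552 318.803766888181 198.88549550795614 [[-0.    -0.968 -0.25   0.066]
 [ 1.    -0.     0.001 -0.001]
 [-0.001 -0.25   0.968 -0.141]
 [ 0.     0.     0.     1.   ]]
rv [-0.    0.   29.17] d [-0.4439  0.5126 -0.0964]
[0.5136875  0.05837206 0.085     ]
```

{"method": "send_rows", "body": {"deltas": [[0,0,3,-0.03,0.035,-0.03,0.0876],[0,0,6,-0.06,0.07,-0.06,0.0876],[0,0,9,-0.09,0.105,-0.08,0.0876],[0,0,12,-0.12,0.14,-0.08,0.0876],[0,0,15,-0.15,0.17,-0.08,0.0876],[0,0,18,-0.18,0.2,-0.08,0.0876],[0,0,21,-0.21,0.235,-0.08,0.0876],[0,0,24,-0.24,0.265,-0.08,0.0876],[0,0,27,-0.265,0.295,-0.08,0.0876],[0,0,29.2,-0.28,0.32,-0.08,0.0876]]}}

```text
clock: 1.73
tool_pos: [0.4028, -0.2206, 0.3238]
orientation: [0.028, 1.0, -0.0, 0.001]
wrist_force: [1.7, 0.2, -0.2]
finger_gap: 0.0874
gripper_force: 0.0
```

Run:
```python
from h import *
print(r.read_state()['tool_pos'])
mv([0.49,0.06,0.30],87)
```

```text
[ 0.40278709 -0.22062226  0.32381061]
rv [-0.01  0.06 -0.19] d [-0.0714  0.285   0.0239]
```

{"method": "send_rows", "body": {"deltas": [[0,0,0,-0.01,0.04,0,0.0876],[0,0,0,-0.02,0.08,0,0.0876],[0,0,0,-0.03,0.12,0,0.0876],[0,0,0,-0.04,0.16,0.01,0.0876],[0,0,0,-0.05,0.2,0.02,0.0876],[0,0,0,-0.06,0.24,0.024,0.0876],[0,0,0,-0.07,0.27,0.024,0.0876],[0,0,0,-0.071,0.285,0.024,0.0876],[0,0,0,-0.071,0.285,0.024,0.0876],[0,0,0,-0.071,0.285,0.024,0.0876]]}}

```text
clock: 2.57
tool_pos: [0.4884, 0.0592, 0.2993]
orientation: [0.025, 1.0, -0.0, -0.0]
wrist_force: [-0.5, -0.1, -0.2]
finger_gap: 0.0876
gripper_force: 0.0
```

Run:
```python
from h import *
st=r.read_state();print(st['tool_pos'],st['wrist_force'])
save('wrist','d.png',(120,0,520,400),1.5)
for t in('tube','cap','stop','clamp','cradle'):
    print(t,[(np.round(d['point'],4).tolist(),round(d['conf'],2)) for d in r.look_for('wrist',t)][:3])
```

```text
[0.48840311 0.05923844 0.29931808] [-0.5246673  -0.07865829 -0.21219766]
tube [([0.438, -0.1229, 0.0429], 0.95), ([0.4814, 0.2819, 0.0498], 0.69), ([0.5105, 0.0558, 0.088], 0.63)]
cap [([0.5951, 0.0985, 0.1579], 0.87), ([0.5328, 0.0714, 0.0602], 0.74)]
stop [([0.533, 0.0723, 0.0612], 0.85)]
clamp [([0.5931, 0.097, 0.1607], 0.72)]
cradle [([0.5394, 0.0764, 0.0554], 0.81)]
```

View pics/d.png

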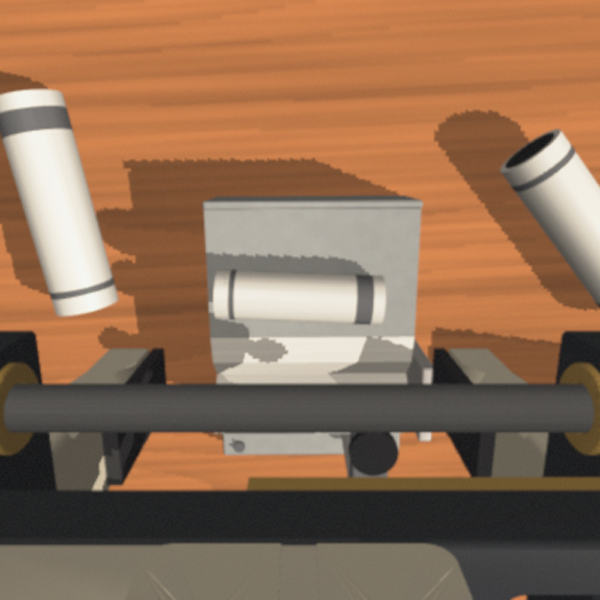

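The wrist picture shows the tube on the deck (crop 300,297), the rim corners at (204,200) and (422,200), the ramp edge at v≈338, and the cap at (374,452). I fit the cradle pose from these points plus the top and side views.

Run:
```python
from h import *
from scipy.optimize import least_squares
W=lambda u,v:(120+u/1.5,v/1.5); Tp=lambda u,v:(230+u/3.2,140+v/3.2); S=lambda u,v:(230+(u-320)/3.2,185+v/3.2)
obs=[('wrist',W(204,201),(-.14,-.085,.063)),('wrist',W(422,201),(-.14,.075,.063)),('wrist',W(211,338),(-.04,-.085,.057)),('wrist',W(415,338),(-.04,.075,.057)),
('top',Tp(71,312),(-.14,.075,.063)),('top',Tp(234,320),(-.14,-.085,.063)),
('wrist',W(374,452),(0,.03,None)),('top',Tp(116,149),(0,.03,None)),('side',S(482,82),(0,.03,None))]
cams={n:cam(n) for n in('wrist','top','side')}
def proj(n,p):
    i,T=cams[n]; q=np.linalg.inv(T)@np.append(p,1); return np.array([i['fx']*q[0]/q[2]+i['cx'],i['fy']*q[1]/q[2]+i['cy']])
def w(q,p):
    c,s=np.cos(q[2]),np.sin(q[2]); z=q[4] if p[2] is None else p[2]
    return np.array([q[0]+c*p[0]-s*p[1],q[1]+s*p[0]+c*p[1],q[3]+z])
f=lambda q:np.concatenate([proj(n,w(q,p))-u for n,u,p in obs])
s=least_squares(f,[.58,.07,-.05,.006,.16],loss='soft_l1')
q=s.x;print('x y yaw h capz',np.round(q,4),np.degrees(q[2]));print(f(q).reshape(-1,2).round(1))
print('cap',w(q,(0,.03,None)),'stop',w(q,(0,.075,.0595)))
# tube ends from wrist at axis height
for u in [(214,295),(385,300)]:
    P=px2w('wrist',*W(*u),q[3]+.075); c,s_=np.cos(q[2]),np.sin(q[2]); d=P[:2]-q[:2]; print('tube end in cradle',c*d[0]+s_*d[1],-s_*d[0]+c*d[1])
np.save('q.npy',q)
for c in('top','side'):
  r.grab_frame(c); print(c,[(np.round(d['point'],4).tolist(),round(d['conf'],2)) for d in r.look_for(c,'cap')][:2])
```

```text
x y yaw h capz [ 0.5913  0.0678 -0.05    0.0007  0.1602] -2.8669687870938643
[[-1.   3.3]
 [ 1.3  2.7]
 [-0.4 -2.1]
 [-0.1 -2.7]
 [-0.8 -2.6]
 [-0.1 -1.6]
 [ 0.5 -0.8]
 [-0.1 -0.3]
 [ 1.  -1.2]]
cap [0.5928467  0.09777654 0.16098975] stop [0.59509747 0.14272021 0.06024457]
tube end in cradle -0.07664880007675375 -0.07766828693116112
tube end in cradle -0.07231202510968283 0.04750023353974674
top [([0.6678, 0.3465, 0.1133], 0.27)]
side [([0.6189, 0.1082, 0.1474], 0.67)]
```

```bash
cat >> h.py <<'E'
def c2w(p):
    q=np.load('q.npy'); c,s=np.cos(q[2]),np.sin(q[2]); return np.array([q[0]+c*p[0]-s*p[1],q[1]+s*p[0]+c*p[1],q[3]+p[2]])
def w2c(P):
    q=np.load('q.npy'); c,s=np.cos(q[2]),np.sin(q[2]); d=np.array(P)-[q[0],q[1],q[3]]; return np.array([c*d[0]+s*d[1],-s*d[0]+c*d[1],d[2]])
E
python3 - <<'E'
from h import *
print(w2c(r.read_state()['tool_pos']))
mv(c2w((-.118,-.015,.085)),87.13)
E
```

```text
[-0.10233226 -0.01493858  0.2988443 ]
rv [ 0.01  0.01 -0.2 ] d [ 1.570e-02 -2.000e-04  2.138e-01]
```

{"method": "send_rows", "body": {"deltas": [[0,0,0,0.008,0,0.04,0.07],[0,0,0,0.016,0,0.08,0.07],[0,0,0,0.016,0,0.12,0.07],[0,0,0,0.016,0,0.15,0.07],[0,0,0,0.016,0,0.175,0.07],[0,0,0,0.016,0,0.19,0.07],[0,0,0,0.016,0,0.2,0.07],[0,0,0,0.016,0,0.207,0.07],[0,0,0,0.016,0,0.212,0.07],[0,0,0,0.016,0,0.213,0.07]]}}

```text
clock: 3.9
tool_pos: [0.4724, 0.0591, 0.086]
orientation: [0.027, 1.0, -0.0, -0.0]
wrist_force: [0.7, -0.2, 0.1]
finger_gap: 0.0702
gripper_force: 0.0
```

Run:
```python
from h import *
st=r.read_state();print(w2c(st['tool_pos']),st['wrist_force'],st['finger_gap'])
save('wrist','e.png',(60,0,580,400),1.2)
```

```text
[-0.11840822 -0.01461119  0.0852514 ] [ 0.73726085 -0.23452914  0.12163928] 0.07015757631516145
```

View pics/e.png

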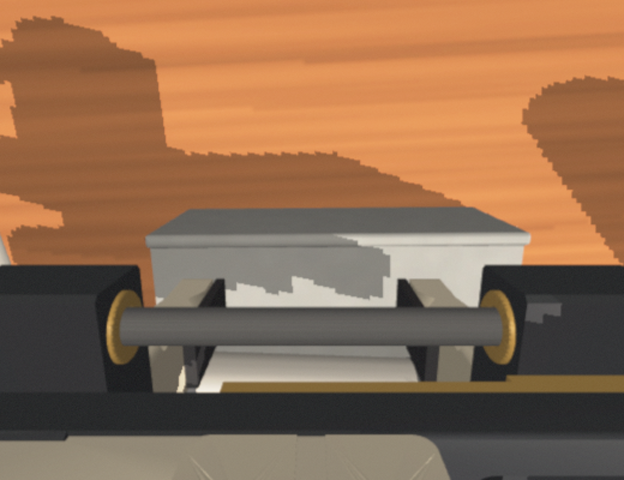

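{"method": "send_rows", "body": {"deltas": [[0,0,0,-0.004,0,0,0.07],[0,0,0,-0.008,0,0,0.07],[0,0,0,-0.011,0,0,0.07],[0,0,0,-0.0125,0,0,0.07],[0,0,0,-0.014,0,0,0.07],[0,0,0,-0.0155,0,0,0.07],[0,0,0,-0.017,0,0,0.07],[0,0,0,-0.0185,0,0,0.07],[0,0,0,-0.02,0,0,0.07],[0,0,0,-0.0215,0,0,0.07]]}}

```text
clock: 4.78
tool_pos: [0.494, 0.0581, 0.0865]
orientation: [0.026, 1.0, -0.0, -0.0]
wrist_force: [-1.2, 0.2, 0.1]
finger_gap: 0.07
gripper_force: 0.1
```

{"method": "send_rows", "body": {"deltas": [[0,0,0,-0.0015,0,0,0.07],[0,0,0,-0.003,0,0,0.07],[0,0,0,-0.0045,0,0,0.07],[0,0,0,-0.006,0,0,0.07],[0,0,0,-0.0075,0,0,0.07],[0,0,0,-0.009,0,0,0.07],[0,0,0,-0.0105,0,0,0.07],[0,0,0,-0.012,0,0,0.07],[0,0,0,-0.0135,0,0,0.07],[0,0,0,-0.015,0,0,0.07]]}}

```text
clock: 5.62
tool_pos: [0.5091, 0.0573, 0.0865]
orientation: [0.026, 1.0, -0.0, -0.0]
wrist_force: [-1.3, 0.4, 0.4]
finger_gap: 0.0698
gripper_force: 0.1
```

Run:
```python
from h import *
st=r.read_state();print(w2c(st['tool_pos']),st['wrist_force'],st['clock'])
r.grab_frame('top'); print([(w2c(d['point']).round(4).tolist(),round(d['conf'],2)) for d in r.look_for('top','tube')])
save('side','f.png',(210,170,390,310),4)
```

```text
[-0.08166383 -0.01459249  0.08572989] [-1.33074183  0.36231497  0.35436839] 5.6167
[([-0.1374, -0.2036, 0.0452], 0.89), ([-0.0633, 0.2536, 0.0451], 0.59)]
```

View pics/f.png

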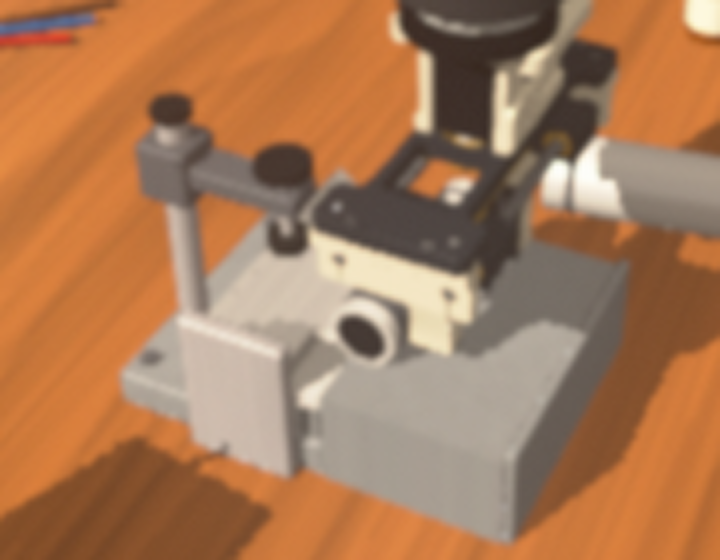

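The fingers (side crop 430,290) are behind the tube, whose end is at 365,330, and it is rolling straight. I carry on to the ramp.

{"method": "send_rows", "body": {"deltas": [[0,0,0,-0.0015,0,0,0.07],[0,0,0,-0.003,0,0,0.07],[0,0,0,-0.0045,0,0,0.07],[0,0,0,-0.006,0,0,0.07],[0,0,0,-0.0075,0,0,0.07],[0,0,0,-0.009,0,0,0.07],[0,0,0,-0.0105,0,0,0.07],[0,0,0,-0.012,0,0,0.07],[0,0,0,-0.0135,0,0,0.07],[0,0,0,-0.0148,0,0,0.07]]}}

```text
clock: 6.6
tool_pos: [0.5239, 0.0566, 0.0865]
orientation: [0.026, 1.0, 0.0, 0.0]
wrist_force: [0.3, 0.2, 0.8]
finger_gap: 0.0696
gripper_force: 0.0
```

{"method": "send_rows", "body": {"deltas": [[0,0,0,-0.001,0,0,0.07],[0,0,0,-0.002,0,0,0.07],[0,0,0,-0.003,0,0,0.07],[0,0,0,-0.003,0,0,0.07],[0,0,0,-0.003,0,0,0.07],[0,0,0,-0.003,0,0,0.07]]}}

```text
clock: 7.1
tool_pos: [0.5266, 0.0564, 0.0865]
orientation: [0.026, 1.0, 0.0, -0.0]
wrist_force: [1.2, -0.6, -0.6]
finger_gap: 0.07
gripper_force: 0.0
```

Run:
```python
from h import *
st=r.read_state();print(w2c(st['tool_pos']),st['wrist_force'],st['clock'])
save('side','g.png',(210,170,390,310),4)
mv(c2w((-.10,-.10,.20)),177.13)
```

```text
[-0.06406835 -0.01464985  0.08572978] [ 1.15006226 -0.63773752 -0.6243859 ] 7.1
rv [  0.     0.   -90.16] d [ 0.0357 -0.0855 -0.1143]
```

View pics/g.png

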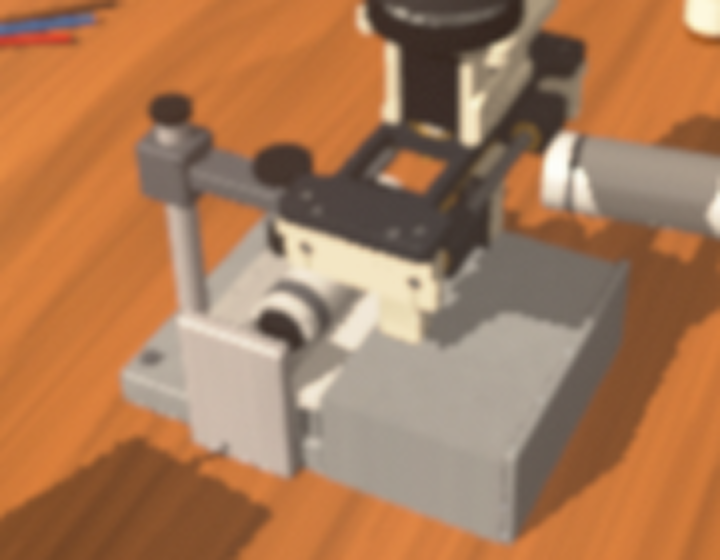

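The tube (side crop 290,310) has rolled into the vee, short of the stop plate. I retreat, turn the gripper and go to its -y end.

{"method": "send_rows", "body": {"deltas": [[0,0,0,0.015,0,0,0.07],[0,0,0,0.03,0,-0.02,0.05],[0,0,0,0.035,0,-0.06,0.03],[0,0,0,0.035,-0.02,-0.1,0.01],[0,0,-7,0.035,-0.05,-0.114,0],[0,0,-14,0.035,-0.08,-0.114,0],[0,0,-21,0.035,-0.0855,-0.114,0],[0,0,-28,0.035,-0.0855,-0.114,0],[0,0,-35,0.035,-0.0855,-0.114,0],[0,0,-42,0.035,-0.0855,-0.114,0]]}}

```text
clock: 7.98
tool_pos: [0.487, -0.0275, 0.2006]
orientation: [-0.336, 0.942, 0.0, 0.0]
wrist_force: [-0.9, -0.3, -1.5]
finger_gap: 0.0154
gripper_force: 0.0
```

{"method": "send_rows", "body": {"deltas": [[0,0,-7,0,0,0,0],[0,0,-14,0,0,0,0],[0,0,-21,0,0,0,0],[0,0,-28,0,0,0,0],[0,0,-35,0,0,0,0],[0,0,-42,0,0,0,0],[0,0,-48.2,0,0,0,0],[0,0,-48.2,0,0,0,0],[0,0,-48.2,0,0,0,0]]}}

```text
clock: 8.73
tool_pos: [0.4871, -0.0271, 0.2005]
orientation: [-0.688, 0.726, 0.0, 0.0]
wrist_force: [0.2, -0.4, -0.2]
finger_gap: 0.0003
gripper_force: 0.0
```

Run:
```python
from h import *
st=r.read_state();print(w2c(st['tool_pos']),st['wrist_force'],st['clock'],st['joints'],st['finger_gap'])
mv(c2w((0,-.105,.15)),177.13)
r.grab_frame('top'); print([(w2c(d['point']).round(4).tolist(),round(d['conf'],2)) for d in r.look_for('top','tube')])
r.grab_frame('side'); print([(w2c(d['point']).round(4).tolist(),round(d['conf'],2)) for d in r.look_for('side','tube')])
```

```text
[-0.09936279 -0.10002473  0.19973842] [ 0.15322994 -0.37023095 -0.22242732] 8.7333 [ 3.48389799e-01  8.32341410e-02 -4.52815912e-01 -7.48447607e-05
 -1.03473573e+00 -4.01140759e-01] 0.00027446747691519074
rv [ 0.    0.   -0.15] d [ 0.0047 -0.0994  0.0497]
[([-0.1376, -0.2029, 0.0426], 0.95), ([-0.0725, 0.2495, 0.0476], 0.5), ([0.0442, 0.0235, 0.0575], 0.46)]
[([-0.1198, 0.2333, 0.0455], 0.78), ([-0.1453, -0.1907, 0.0425], 0.59), ([-0.0061, 0.0001, 0.0757], 0.55)]
```

{"method": "send_rows", "body": {"deltas": [[0,0,0,0.007,-0.03,0,0],[0,0,0,0.007,-0.06,0.02,0],[0,0,0,0.007,-0.09,0.05,0],[0,0,0,0.007,-0.0994,0.07,0],[0,0,0,0.007,-0.0994,0.09,0],[0,0,0,0.007,-0.0994,0.105,0],[0,0,0,0.007,-0.0994,0.115,0],[0,0,0,0.007,-0.0994,0.12,0],[0,0,0,0.007,-0.0994,0.123,0],[0,0,0,0.007,-0.0994,0.123,0]]}}

```text
clock: 9.77
tool_pos: [0.5862, -0.039, 0.0776]
orientation: [-0.689, 0.724, -0.0, 0.0]
wrist_force: [0.0, 0.1, 0.1]
finger_gap: 0.0006
gripper_force: 0.0
```

Run:
```python
from h import *
st=r.read_state();print(w2c(st['tool_pos']),st['wrist_force'],st['clock'])
a=r.grab_frame('wrist')[:,:,::-1]; s=r.grab_frame('side')[170:310,210:390,::-1]
cv2.imwrite('pics/i.png',np.hstack([cv2.resize(a[:,150:500],(350,400)),cv2.resize(s,(450,350)).copy() if 0 else cv2.copyMakeBorder(cv2.resize(s,(450,350)),0,50,0,0,0)]))
```

```text
[ 0.0002407  -0.10689137  0.07688636] [0.04676408 0.06762277 0.10988132] 9.7667
```

View pics/i.png

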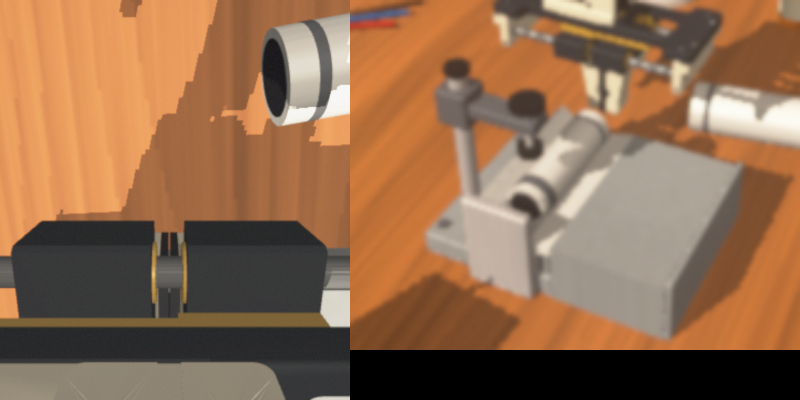

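The tube lies in the vee (side part 565,165), and the closed fingers stand behind its -y end (605,100). I push slowly along +y.

{"method": "send_rows", "body": {"deltas": [[0,0,0,-0.004,0,0,0],[0,0,0,-0.009,0,0,0],[0,0,0,-0.013,0,0,0],[0,0,0,-0.0155,0,0,0],[0,0,0,-0.017,0,0,0],[0,0,0,-0.0185,0,0,0],[0,0,0,-0.02,0,0,0],[0,0,0,-0.0215,0,0,0],[0,0,0,-0.023,0,0,0],[0,0,0,-0.0245,0,0,0]]}}

```text
clock: 10.7
tool_pos: [0.5872, -0.0149, 0.0774]
orientation: [-0.689, 0.724, -0.0, -0.0]
wrist_force: [-0.6, -3.7, -0.4]
finger_gap: 0.0005
gripper_force: 1.5
```

{"method": "send_rows", "body": {"deltas": [[0,0,0,-0.0015,0,0,0],[0,0,0,-0.003,0,0,0],[0,0,0,-0.0045,0,0,0],[0,0,0,-0.006,0,0,0],[0,0,0,-0.0075,0,0,0],[0,0,0,-0.009,0,0,0],[0,0,0,-0.0105,0,0,0],[0,0,0,-0.012,0,0,0],[0,0,0,-0.0135,0,0,0],[0,0,0,-0.015,0,0,0]]}}

```text
clock: 11.53
tool_pos: [0.588, 0.0005, 0.0774]
orientation: [-0.689, 0.724, 0.0, -0.0]
wrist_force: [-1.8, -2.8, 1.2]
finger_gap: 0.0005
gripper_force: 1.5
```

{"method": "send_rows", "body": {"deltas": [[0,0,0,-0.001,0,0,0],[0,0,0,-0.002,0,0,0],[0,0,0,-0.003,0,0,0],[0,0,0,-0.004,0,0,0],[0,0,0,-0.005,0,0,0],[0,0,0,-0.006,0,0,0],[0,0,0,-0.007,0,0,0],[0,0,0,-0.0075,0,0,0],[0,0,0,-0.008,0,0,0],[0,0,0,-0.0085,0,0,0]]}}

```text
clock: 12.37
tool_pos: [0.5884, 0.0089, 0.0775]
orientation: [-0.689, 0.724, 0.0, -0.0]
wrist_force: [-1.2, -2.1, 1.2]
finger_gap: 0.0005
gripper_force: 1.7
```

{"method": "send_rows", "body": {"deltas": [[0,0,0,-0.0004,0,0,0],[0,0,0,-0.0008,0,0,0],[0,0,0,-0.0012,0,0,0],[0,0,0,-0.0016,0,0,0],[0,0,0,-0.002,0,0,0]]}}

```text
clock: 12.78
tool_pos: [0.5885, 0.0109, 0.0775]
orientation: [-0.689, 0.724, 0.0, -0.0]
wrist_force: [-1.6, -2.6, 1.5]
finger_gap: -0.0
gripper_force: 1.8
```

{"method": "send_rows", "body": {"deltas": [[0,0,0,-0.0004,0,0,0],[0,0,0,-0.0008,0,0,0],[0,0,0,-0.0012,0,0,0]]}}

```text
clock: 13.03
tool_pos: [0.5886, 0.0121, 0.0775]
orientation: [-0.689, 0.724, 0.0, -0.0]
wrist_force: [-2.5, -3.3, 1.4]
finger_gap: 0.0001
gripper_force: 1.9
```

{"method": "send_rows", "body": {"deltas": [[0,0,0,-0.0003,0,0,0],[0,0,0,-0.0006,0,0,0],[0,0,0,-0.0009,0,0,0]]}}

```text
clock: 13.28
tool_pos: [0.5886, 0.013, 0.0774]
orientation: [-0.689, 0.724, 0.0, -0.0]
wrist_force: [-2.1, -4.4, 1.8]
finger_gap: 0.0005
gripper_force: 1.9
```

{"method": "send_rows", "body": {"deltas": [[0,0,0,-0.0003,0,0,0],[0,0,0,-0.0006,0,0,0]]}}

```text
clock: 13.45
tool_pos: [0.5887, 0.0136, 0.0775]
orientation: [-0.689, 0.724, 0.0, -0.0]
wrist_force: [-1.1, -3.6, 2.2]
finger_gap: 0.0004
gripper_force: 2.0
```

{"method": "send_rows", "body": {"deltas": [[0,0,0,-0.0003,0,0,0],[0,0,0,-0.0006,0,0,0]]}}

```text
clock: 13.62
tool_pos: [0.5886, 0.014, 0.0775]
orientation: [-0.689, 0.724, -0.0, -0.0]
wrist_force: [-2.0, -7.1, 0.9]
finger_gap: 0.0004
gripper_force: 3.4
```

{"method": "send_rows", "body": {"deltas": [[0,0,0,-0.0002,0,0,0],[0,0,0,-0.0003,0,0,0]]}}

```text
clock: 13.78
tool_pos: [0.5887, 0.014, 0.0775]
orientation: [-0.689, 0.724, -0.0, -0.0]
wrist_force: [-1.1, -7.2, 1.3]
finger_gap: 0.0003
gripper_force: 3.6
```

Force rose sharply with no further motion, so the tube is at the stop. I back off and go up.

{"method": "send_rows", "body": {"deltas": [[0,0,0,0.002,0,0,0],[0,0,0,0.006,0,0,0],[0,0,0,0.015,0,0,0],[0,0,0,0.03,0,0,0],[0,0,0,0.045,0,-0.02,0],[0,0,0,0.05,0,-0.06,0],[0,0,0,0.05,0,-0.1,0],[0,0,0,0.05,0,-0.14,0],[0,0,0,0.05,0,-0.17,0],[0,0,0,0.05,0,-0.17,0]]}}

```text
clock: 14.62
tool_pos: [0.5899, -0.0358, 0.2555]
orientation: [-0.69, 0.724, -0.004, 0.005]
wrist_force: [1.6, -0.2, 1.3]
finger_gap: 0.0004
gripper_force: 0.0
```

Run:
```python
from h import *
st=r.read_state();print(w2c(st['tool_pos']),st['wrist_force'],st['clock'])
a=r.grab_frame('wrist')[:,:,::-1]; s=r.grab_frame('side')[180:300,230:350,::-1]
f=lambda m:cv2.resize(m,(400,400),interpolation=cv2.INTER_CUBIC)
cv2.imwrite('pics/j.png',np.hstack([a[:,120:520],f(s)]))
print([(w2c(d['point']).round(4).tolist(),round(d['conf'],2)) for d in r.look_for('wrist','cap')])
mv(c2w((0,.03,.23)),87.13)
```

```text
[ 0.00373599 -0.10351782  0.2547593 ] [ 1.59689128 -0.24723591  1.25612493] 14.6167
[]
rv [-0.    0.1  90.02] d [-1.334e-01  1.000e-04  1.710e-02]
```

View pics/j.png

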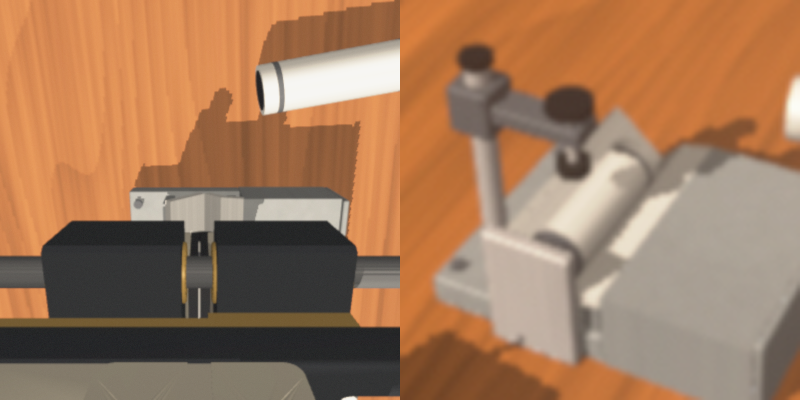

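The tube is seated against the stop plate (right part: tube 595,205, plate 530,300), with the pad clear above it. Next I go over the cap.

{"method": "send_rows", "body": {"deltas": [[0,0,7,-0.015,0,0,0],[0,0,14,-0.03,0,0,0],[0,0,21,-0.045,0,0,0],[0,0,28,-0.06,0,0,0],[0,0,35,-0.075,0,0,0],[0,0,42,-0.09,0,0,0],[0,0,49,-0.105,0,0,0],[0,0,56,-0.12,0,0,0],[0,0,63,-0.1334,0,0,0],[0,0,70,-0.1334,0,0,0]]}}

```text
clock: 15.6
tool_pos: [0.5925, 0.0995, 0.2454]
orientation: [-0.147, 0.989, -0.0, -0.001]
wrist_force: [0.0, 0.0, 0.1]
finger_gap: 0.0003
gripper_force: 0.0
```

{"method": "send_rows", "body": {"deltas": [[0,0,7,0,0,0,0],[0,0,14,0,0,0,0],[0,0,20,0,0,0,0],[0,0,20,0,0,0,0],[0,0,20,0,0,0,0],[0,0,20,0,0,0,0]]}}

```text
clock: 16.1
tool_pos: [0.5927, 0.0977, 0.2466]
orientation: [0.023, 1.0, -0.0, -0.001]
wrist_force: [-0.3, 0.6, 0.5]
finger_gap: 0.0002
gripper_force: 0.0
```

Run:
```python
from h import *
st=r.read_state();print(w2c(st['tool_pos']),st['wrist_force'],st['clock'],st['joints'])
mv(c2w((0,.03,.185)),87.13)
```

```text
[-1.70604735e-04  2.98805674e-02  2.45814077e-01] [-0.33901629  0.62481081  0.51937933] 16.1 [ 4.88217970e-01  2.36372104e-01 -1.53125167e-01 -1.85002910e-04
 -1.18269712e+00 -2.10479998e+00]
rv [-0.03 -0.07  0.24] d [-0.0002  0.0002  0.0608]
```

{"method": "send_rows", "body": {"deltas": [[0,0,0,0,0,0.02,0],[0,0,0,0,0,0.04,0],[0,0,0,0,0,0.052,0],[0,0,0,0,0,0.056,0],[0,0,0,0,0,0.058,0],[0,0,0,0,0,0.06,0],[0,0,0,0,0,0.062,0],[0,0,0,0,0,0.064,0]]}}

```text
clock: 16.77
tool_pos: [0.5934, 0.098, 0.1842]
orientation: [0.024, 1.0, 0.0, 0.001]
wrist_force: [0.0, -0.2, -0.7]
finger_gap: 0.0004
gripper_force: 0.0
```

{"method": "send_rows", "body": {"deltas": [[0,0,0,0,0,0.0015,0],[0,0,0,0,0,0.003,0],[0,0,0,0,0,0.0045,0],[0,0,0,0,0,0.006,0],[0,0,0,0,0,0.0075,0]]}}

```text
clock: 17.18
tool_pos: [0.593, 0.0978, 0.1767]
orientation: [0.025, 1.0, -0.0, 0.0]
wrist_force: [-3.3, 0.6, 8.3]
finger_gap: 0.0004
gripper_force: 3.9
```

Run:
```python
from h import *
st=r.read_state();print(w2c(st['tool_pos']),st['wrist_force'],st['torque'])
save('side','k.png',(230,100,350,300),3)
```

```text
[1.71730268e-04 3.00708324e-02 1.75950652e-01] [-3.30890504  0.55534448  8.31864607] [0.15218626 1.3424948  0.00345482]
```

View pics/k.png

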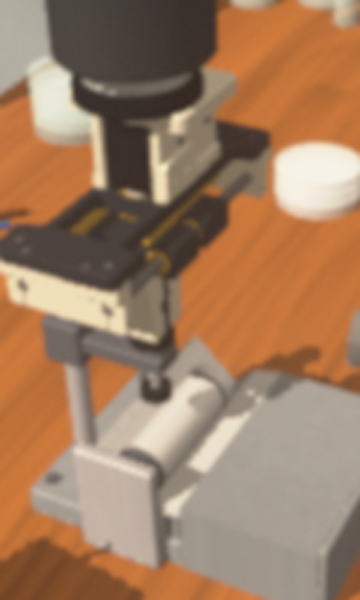

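Fingertips are on the cap (crop 150,335), and the arm moves down with about 8 N of drag.

{"method": "send_rows", "body": {"deltas": [[0,0,0,0,0,0.002,0],[0,0,0,0,0,0.004,0],[0,0,0,0,0,0.006,0],[0,0,0,0,0,0.008,0],[0,0,0,0,0,0.01,0],[0,0,0,0,0,0.012,0],[0,0,0,0,0,0.014,0],[0,0,0,0,0,0.016,0],[0,0,0,0,0,0.018,0],[0,0,0,0,0,0.019,0]]}}

```text
clock: 18.07
tool_pos: [0.593, 0.0979, 0.1579]
orientation: [0.024, 1.0, 0.0, 0.0]
wrist_force: [-3.7, 0.6, 7.6]
finger_gap: 0.0004
gripper_force: 3.8
```

{"method": "send_rows", "body": {"deltas": [[0,0,0,0,0,0.0005,0],[0,0,0,0,0,0.001,0]]}}

```text
clock: 18.23
tool_pos: [0.5931, 0.0978, 0.157]
orientation: [0.024, 1.0, 0.0, 0.0]
wrist_force: [-3.8, 0.7, 6.9]
finger_gap: -0.0001
gripper_force: 3.8
```

{"method": "send_rows", "body": {"deltas": [[0,0,0,0,0,0.0005,0],[0,0,0,0,0,0.001,0]]}}

```text
clock: 18.4
tool_pos: [0.593, 0.0978, 0.156]
orientation: [0.024, 1.0, 0.0, 0.0]
wrist_force: [-2.9, 0.1, 6.9]
finger_gap: 0.0003
gripper_force: 3.8
```

{"method": "send_rows", "body": {"deltas": [[0,0,0,0,0,0.0005,0],[0,0,0,0,0,0.001,0]]}}

```text
clock: 18.57
tool_pos: [0.593, 0.0979, 0.155]
orientation: [0.024, 1.0, 0.0, 0.0]
wrist_force: [-3.9, -0.8, 8.0]
finger_gap: 0.0005
gripper_force: 3.8
```

```bash
python3 -c "
from h import *
print(w2c(r.read_state()['tool_pos']))"
```

```text
[0.00016886 0.03009108 0.1542746 ]
```

{"method": "send_rows", "body": {"deltas": [[0,0,0,0,0,0.0005,0],[0,0,0,0,0,0.001,0]]}}

```text
clock: 18.73
tool_pos: [0.593, 0.0979, 0.154]
orientation: [0.024, 1.0, 0.0, 0.0]
wrist_force: [-3.7, 0.2, 7.6]
finger_gap: 0.0008
gripper_force: 3.8
```

{"method": "send_rows", "body": {"deltas": [[0,0,0,0,0,0.0005,0],[0,0,0,0,0,0.001,0]]}}

```text
clock: 18.9
tool_pos: [0.593, 0.0978, 0.153]
orientation: [0.024, 1.0, 0.0, 0.0]
wrist_force: [-3.5, -0.4, 7.2]
finger_gap: 0.0003
gripper_force: 3.8
```

{"method": "send_rows", "body": {"deltas": [[0,0,0,0,0,0.0005,0],[0,0,0,0,0,0.001,0]]}}

```text
clock: 19.07
tool_pos: [0.593, 0.0978, 0.152]
orientation: [0.024, 1.0, 0.0, 0.0]
wrist_force: [-3.2, 1.0, 7.8]
finger_gap: 0.0001
gripper_force: 3.8
```

{"method": "send_rows", "body": {"deltas": [[0,0,0,0,0,0.0005,0],[0,0,0,0,0,0.001,0]]}}

```text
clock: 19.23
tool_pos: [0.593, 0.0979, 0.151]
orientation: [0.024, 1.0, 0.0, 0.0]
wrist_force: [-2.1, 0.1, 7.7]
finger_gap: 0.0005
gripper_force: 3.8
```

{"method": "send_rows", "body": {"deltas": [[0,0,0,0,0,0.0005,0],[0,0,0,0,0,0.001,0]]}}

```text
clock: 19.4
tool_pos: [0.593, 0.0978, 0.15]
orientation: [0.024, 1.0, 0.0, 0.0]
wrist_force: [-4.4, -0.2, 7.8]
finger_gap: 0.0006
gripper_force: 3.8
```

{"method": "send_rows", "body": {"deltas": [[0,0,0,0,0,0.0005,0],[0,0,0,0,0,0.001,0]]}}

```text
clock: 19.57
tool_pos: [0.593, 0.0978, 0.149]
orientation: [0.024, 1.0, 0.0, 0.0]
wrist_force: [-2.4, 0.2, 8.0]
finger_gap: 0.0005
gripper_force: 3.8
```

{"method": "send_rows", "body": {"deltas": [[0,0,0,0,0,0.0005,0],[0,0,0,0,0,0.001,0]]}}

```text
clock: 19.73
tool_pos: [0.593, 0.0978, 0.148]
orientation: [0.024, 1.0, 0.0, 0.0]
wrist_force: [-3.7, 0.9, 7.6]
finger_gap: 0.0005
gripper_force: 3.8
```

{"method": "send_rows", "body": {"deltas": [[0,0,0,0,0,0.0005,0],[0,0,0,0,0,0.001,0]]}}

```text
clock: 19.9
tool_pos: [0.593, 0.0978, 0.1471]
orientation: [0.024, 1.0, 0.0, 0.0]
wrist_force: [-4.6, -0.3, 9.9]
finger_gap: 0.0004
gripper_force: 4.9
```

First touch: about 2.2 N above the drag. I need about 1.25 mm more.

{"method": "send_rows", "body": {"deltas": [[0,0,0,0,0,0.0003,0],[0,0,0,0,0,0.0006,0],[0,0,0,0,0,0.0006,0]]}}

```text
clock: 20.15
tool_pos: [0.593, 0.0978, 0.1468]
orientation: [0.024, 1.0, 0.0, 0.0]
wrist_force: [-4.5, 0.2, 10.0]
finger_gap: 0.0005
gripper_force: 4.9
```

{"method": "send_rows", "body": {"deltas": [[0,0,0,0,0,0.0003,0],[0,0,0,0,0,0.0006,0],[0,0,0,0,0,0.0006,0],[0,0,0,0,0,0.0006,0]]}}

```text
clock: 20.48
tool_pos: [0.593, 0.0978, 0.1463]
orientation: [0.024, 1.0, 0.0, 0.001]
wrist_force: [-4.9, 0.3, 11.1]
finger_gap: 0.0003
gripper_force: 5.5
```

{"method": "send_rows", "body": {"deltas": [[0,0,0,0,0,0.0003,0],[0,0,0,0,0,0.0005,0],[0,0,0,0,0,0.0005,0],[0,0,0,0,0,0.0005,0]]}}

```text
clock: 20.82
tool_pos: [0.593, 0.0978, 0.146]
orientation: [0.024, 1.0, 0.0, 0.001]
wrist_force: [-5.4, 0.1, 11.8]
finger_gap: 0.0002
gripper_force: 6.1
```

{"method": "send_rows", "body": {"deltas": [[0,0,0,0,0,0,0],[0,0,0,0,0,0,0],[0,0,0,0,0,0,0],[0,0,0,0,0,0,0]]}}

```text
clock: 21.15
tool_pos: [0.593, 0.0978, 0.146]
orientation: [0.024, 1.0, 0.0, 0.001]
wrist_force: [-4.8, 0.4, 11.7]
finger_gap: -0.0001
gripper_force: 6.1
```

{"method": "send_rows", "body": {"deltas": [[0,0,0,0,0,0.0003,0],[0,0,0,0,0,0.0006,0],[0,0,0,0,0,0.0006,0],[0,0,0,0,0,0.0006,0]]}}

```text
clock: 21.48
tool_pos: [0.5931, 0.0979, 0.1455]
orientation: [0.024, 1.0, 0.0, 0.001]
wrist_force: [-6.3, -0.1, 12.7]
finger_gap: 0.0003
gripper_force: 6.6
```

{"method": "send_rows", "body": {"deltas": [[0,0,0,0,0,-0.001,0],[0,0,0,0,0,-0.003,0],[0,0,0,0,0,-0.01,0],[0,0,0,0,0,-0.03,0],[0,0,0,0,0,-0.06,0],[0,0,0,0,0,-0.09,0],[0,0,0,0,0,-0.1,0],[0,0,0,0,0,-0.1,0],[0,0,0,0,0,-0.1,0]]}}

```text
clock: 22.23
tool_pos: [0.593, 0.098, 0.2443]
orientation: [0.025, 1.0, 0.0, 0.001]
wrist_force: [-1.3, -0.8, -0.4]
finger_gap: 0.0002
gripper_force: 0.0
```

Run:
```python
from h import *
st=r.read_state();print(w2c(st['tool_pos']),st['wrist_force'],st['clock'])
save('side','l.png',(230,100,350,300),3)
```

```text
[1.88132682e-04 3.01862071e-02 2.43546850e-01] [-1.32305179 -0.7521937  -0.41437897] 22.2333
```

View pics/l.png

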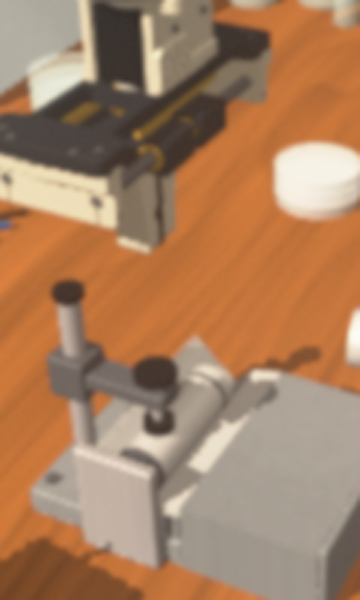

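The pad (crop 158,420) rests on the seated tube, the arm has stayed down, and the gripper is clear above at (145,240). I hand in.

```bash
python3 -c "
from bench import r
print(r.hand_in())"
```

```text
the job is handed in; nothing more can be done
None
```

The job is handed in at about 22 s: the tube lies in the vee against the end stop, held by the pad at about 5.5 N (estimated from the push force less the drag), and the robot is clear; the hand-in returned no verdict.

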